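# Nip a cassette box in a cam clamp

## Task

Two identical cam clamps stand on the desk: one has a white cassette box lying loose in it, the other is empty. Turn the lever of the loaded clamp counter-clockwise (seen from above) just far enough that the cam takes up the gap and grips the box against the spring jaw, with the jaw pushed back about half way (some 4 mm) towards the block behind it. Do not overrun: the jaw must never be driven all the way back onto its block. Then let go of the lever.

Things in the scene. Friction and masses are not known exactly. Their poses are not given: they have to be found in the camera images.
- knob (a point): Black upright grip, 19 mm diameter, 40 mm tall, at the end of the loaded clamp's steel lever, 80 mm from the pivot; spins freely on its pin, so the wrist need not turn. Point: on its axis at mid-height, 58 mm above the desk (grip spans 38 to 78 mm; lever bar below it 16 mm wide). Apart from the two grips the clamps are under 46 mm high. About 4 N turns the lever, up to 9 N once it clamps.
- pivot (a point): Upright axis of the loaded clamp's lever and round cam, 38 mm above the desk. Clamp axes: z up, y from cam to box and jaw. The lever starts along -x (0 to 0.25 rad on) and turns counter-clockwise from above towards -y, 2.2 rad at most. At angle a from -x the cam's face is 26 + 14 sin(a - 0.96) mm from the pivot along y; it meets box and jaw at a = 0.6 to 1.3 rad, differing by start. Stays where left.
- jaw (a joint): How far the loaded clamp's spring jaw (steel plate 84 mm wide, 10 mm thick, beyond the box from the cam) is pushed back along the clamp's +y, in m: 0 = at rest, nothing gripped; 0.009 = hard on the aluminium block behind it (9 mm gap at rest). Spring: 6 N at first, 0.8 N more per mm. Once gripping, the lever pushes it 7 to 14 mm per rad.
- cassette_box: White cassette box lying loose on the loaded clamp's dark steel plate (120 x 180 x 10 mm) between cam and spring jaw; 90 mm (along the clamp's x) x 48 x 26 mm high; origin at the centre of its underside, 10 mm above the desk. A similar box lies on the bare desk and is not used.
Mind the look-alikes: they are no part of the job. Leave any turquoise look-alike of the cassette_box alone.

How it is judged:
By the outcome, as a careful person would: the job done as asked, in the order asked, and still so for the second after the job is handed in, with the robot touching nothing.
It also fails if it takes over 38 s, if anything falls off the work surface, if the arm or the gripper's body presses on something with over 40 N, if the wrist force passes 120 N, or if a joint passes its speed limit or range.

## Robot

A 6-joint arm with a two-finger parallel gripper is mounted at the origin on a cart in front of the work surface, level with it; the furniture and walls round the work are solid. World frame = base frame: x ahead of the robot, y to its left, z up, the work surface at z = 0. Lengths are in mm, angles in rad, forces in N, time in s.
With the tool pointing down it reaches from about 350 to 875 mm from the base axis. Payload 4.2 kg.
Tool frame: the origin (TCP) lies at the very end of the fingers, on their centre line; the grasp point (between the pads) lies 19 mm behind it; z points along the fingers, y is the line along which they close (so a half turn about z gives the same grasp; the last joint's range is limited). The gripper opens to 85 mm and grips with 20 to 120 N. Pads are 22 mm wide; open, the fingers measure 114 mm over their backs; the gripper's body (76 mm by 85 mm) begins 54 mm behind the grasp point. The pads swing forward as they close: fully open they stand 13 mm farther back than shut.
Start: joints at [-1.056, 0.385, 0.008, 0, -1.194, -0.259], TCP at [158.154, -604.638, 231.312] pointing down, gripper open.
Joint ranges: [-3.14, 3.14], [-1.21, 2.06], [-1.07, 1.41], [-3.16, 2.05], [-2.99, -0.16], [-3.1, 3.1]. Speed limits (rad/s): [2.79, 2.79, 3.14, 3.14, 3.14, 3.14].

## Interface

Orientations are given as a unit quaternion [x, y, z, w].
In Python, from bench import arm gives the robot as it stands. The module is installed in compiled form; this text tells all that it offers.
- The arm moves only by the tool drive_tool, never from a script. Its argument "targets" is a list of rows, each a list of 5 numbers: the closure, from -1 (fully open) to 1 (shut), then the shift along the tool's x, y, z in mm, then the turn about the tool's z in degrees. In form: [[grip, tx, ty, tz, roll], ...]. A call has 1 to 12 rows; each row is the pose to reach, as a shift and turn from the pose commanded when the call began, along the tool's axes at that moment; what a row does not reach only later rows make up. A row lasts 1/10 s, in which the tool goes at most 50 mm and 8.59 degrees, less where a joint would pass 70% of its speed; a pose out of reach is approached as far as the arm can. A call with a gripper value outside its range is refused whole. The fingers move at their own pace and stop on an object; the grip force is fixed at half the most. Time passes only in rows, so rows that repeat a pose let the fingers close. It gives the time, the measured TCP pose, the force, the opening and the grip force at its end, in the units of the state.
- arm.read_state(): the state, without advancing time (a new reading comes with each control period).
- arm.get_image(name): name is "scene" or "top" or "wrist"; returns the picture (480x640x3 uint8, blue, green, red); there is no depth.
- arm.camera_params(name): a dict with "fov_y" (degrees; the focal length in pixels is half the picture's height over the tangent of half this angle, whatever the lens; pixels are square), "cx", "cy" (the principal point, pixels), "rvec" (rotation vector, rad) and "tvec" (3), from world to camera coordinates, as OpenCV has them; the wrist camera has in their place "tool_from_camera" (4x4, takes a point from camera to tool coordinates, whose origin is the TCP and whose axes are the flange's). Camera axes: x right, y down, z forward; pixel columns grow to the right and rows downward; lengths in mm; the calibration is good to about 2 mm. A picture is of the moment at which its call begins: read the wrist's pose just before it. camera_params takes no time and is no camera call.
- arm.job_done(): hands the job in; it is judged then, once.
The state is a dict: "clock": time; "joints": joint angles; "joint_vel": joint speeds; "joint_efforts": joint torques, N m; "position": TCP position; "ee_rot": TCP orientation; "contact_force": force on the tool from outside, world axes, zero at the start; "wrist_torque": the same for the moment, N m; "gripper_width": finger opening in mm; "grasp_force": force on a finger pad.
Only numpy, scipy, OpenCV 4.12 (cv2) and the standard library are available. Lean on these libraries where they do the work, as an engineer would, in place of code of your own. Each camera call takes 0.05 s, during which the arm holds its last target. There are 200 camera calls.

## Working session

There is one attempt and no reset: what is moved stays moved. The work goes in short steps, Python scripts to look and compute and a tool call to move; the robot and the scene stay as the last step left them, time stands still between calls to the robot, and variables do not carry over. Pictures are saved under pics/ and viewed, at most 10 in all, crops included, and the job is handed in when it is done.

Besides the shell and the picture viewer there is one more tool, called after "Request:" as a command line: name --pt "numbers of a row" for each row, then --argument value for the rest. drive_tool: Moves the arm, as the interface text tells. Its arguments: {"type":"object","properties":{"targets":{"type":"array","items":{"type":"array","items":{"type":"number"}}}},"required":["targets"]}

```bash
mkdir -p pics
cat > h.py <<'E'
import numpy as np,cv2
from scipy.spatial.transform import Rotation as R
from bench import arm
def ray(name,u,v,st=None):
    p=arm.camera_params(name); f=240/np.tan(np.radians(p["fov_y"])/2)
    d=np.array([(u-p["cx"])/f,(v-p["cy"])/f,1.])
    if name=="wrist":
        T=np.array(p["tool_from_camera"]); Q=R.from_quat(st["ee_rot"]).as_matrix()
        return Q@T[:3,3]+np.array(st["position"]),Q@T[:3,:3]@d
    M=cv2.Rodrigues(np.array(p["rvec"],float))[0]
    return -M.T@np.array(p["tvec"]).ravel(),M.T@d
def at(name,u,v,z,st=None):
    o,d=ray(name,u,v,st); return o+d*(z-o[2])/d[2]
E
python3 - <<'E'
from h import *
for n in("scene","top"):
    cv2.imwrite(f"pics/{n}0.png",arm.get_image(n)); p=arm.camera_params(n); print(n,p)
s=arm.read_state();print(s["clock"],s["position"],s["ee_rot"],s["contact_force"])
print(R.from_quat(s["ee_rot"]).as_matrix().round(3))
E
```

```text
scene {'fov_y': 43.34683511757363, 'cx': 317.3671535803537, 'cy': 236.21577090430736, 'rvec': array([ 1.79596995, -1.12323461,  0.72245544]), 'tvec': array([-251.62718928,  275.33366372, 1090.3334298 ])}
top {'fov_y': 53.242494653539985, 'cx': 318.2080306539417, 'cy': 242.50963513250346, 'rvec': array([ 2.1733269 , -2.12281706,  0.14932561]), 'tvec': array([ -35.1126531 ,  489.55382635, 1083.83607893])}
0.1 [ 158.01615028 -604.15318701  230.30286034] [-1.27455539e-01  9.91843772e-01  9.92579733e-04 -1.80436023e-04] [ 0.11746092 -0.02971898  0.23603044]
[[-0.968 -0.253 -0.001]
 [-0.253  0.968  0.002]
 [ 0.     0.002 -1.   ]]
```

View pics/top0.png

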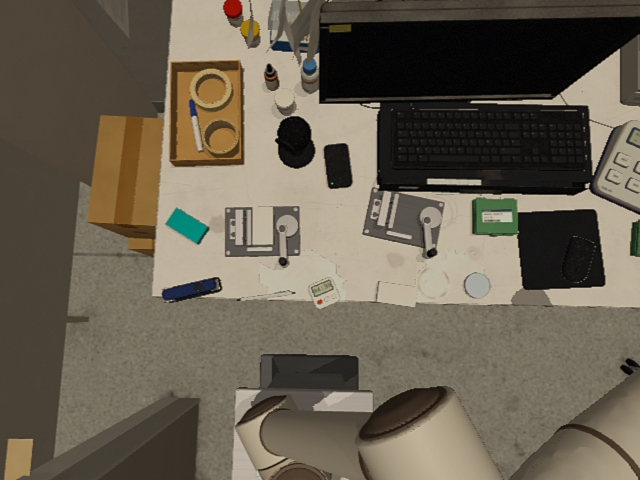

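View pics/scene0.png

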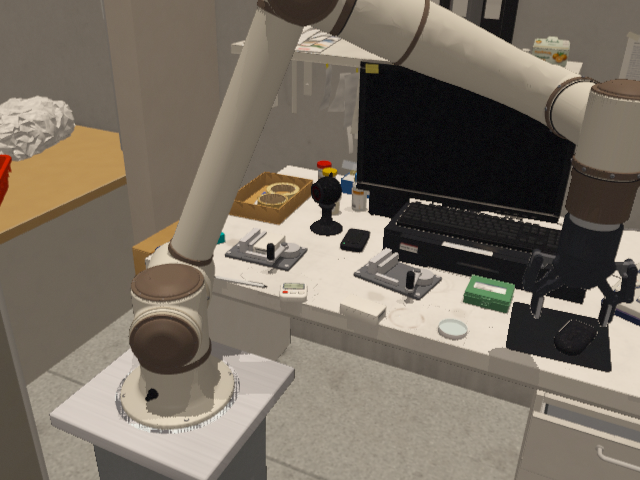

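Run:
```python
from h import *
im=cv2.imread("pics/top0.png")[180:310,210:470]
cv2.imwrite("pics/crop.png",cv2.resize(im,None,fx=3,fy=3,interpolation=cv2.INTER_CUBIC))
for n,u,v,z in[("knobtop",284,261,78),("pivot",287,225,40),("plateTL",226,208,10),("plateBL",226,257,10),("plateTR",298,206,10),("plateBR",299,256,10)]:
    print(n,at("top",u,v,z).round(1))
```

```text
knobtop [440.6  51.6  78. ]
pivot [529.   50.2  40. ]
plateTL [572.4 200.7  10. ]
plateBL [453.8 194.7  10. ]
plateTR [581.5  27.3  10. ]
plateBR [460.2  21.4  10. ]
```

View pics/crop.png

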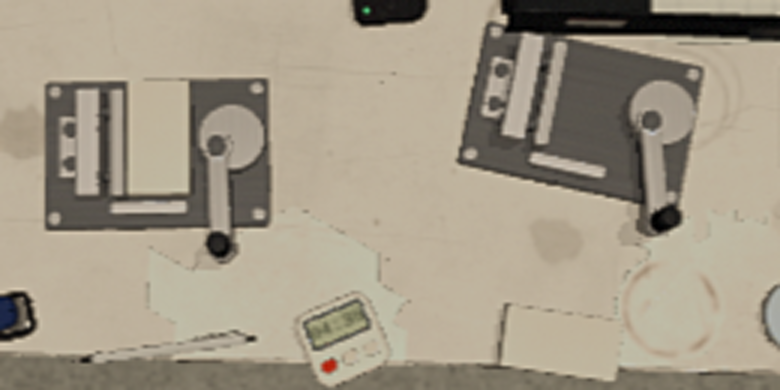

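The loaded clamp is the left one, at top-view (262,232), with the white box on its plate. Its pivot is at (282,229) and its knob at (283,261). The right clamp at (403,217) has no box, and the white box at (396,293) lies on the bare desk.

Run:
```python
from h import *
k=at("top",282.7,261,78);p=at("top",282.3,228.7,42);print(k,p,np.hypot(*(k-p)[:2]))
s=arm.read_state();Q=R.from_quat(s["ee_rot"]).as_matrix()
print(np.array(arm.camera_params("wrist")["tool_from_camera"]).round(2),arm.camera_params("wrist")["fov_y"])
print(Q.T@(np.array([k[0],k[1],200])-s["position"]))
```

```text
[440.57819444  54.49666703  78.        ] [519.66213657  60.73641062  42.        ] 79.32971890997112
[[ 0.0000e+00 -9.5000e-01 -3.2000e-01  8.1800e+01]
 [ 1.0000e+00  0.0000e+00 -0.0000e+00  3.0000e-02]
 [ 0.0000e+00 -3.2000e-01  9.5000e-01 -1.4106e+02]
 [ 0.0000e+00  0.0000e+00  0.0000e+00  1.0000e+00]] 69.06778226482419
[-439.91278539  565.74746021   31.3967337 ]
```

Request:
drive_tool --pt "-1 -30 40 0 0" --pt "-1 -60 78 0 0" --pt "-1 -90 116 0 0" --pt "-1 -120 154 0 0" --pt "-1 -150 193 0 0" --pt "-1 -180 232 0 0" --pt "-1 -210 270 0 0" --pt "-1 -240 309 0 0" --pt "-1 -270 347 0 0" --pt "-1 -300 386 0 0" --pt "-1 -330 424 0 0" --pt "-1 -360 463 0 0"

```text
clock: 1.3
position: [389.3, -63.6, 231.4]
ee_rot: [-0.128, 0.992, 0.0, 0.0]
contact_force: [1.7, 0.0, 0.5]
gripper_width: 85.1
grasp_force: 0.0
```

Request:
drive_tool --pt "-0.2 -25 32 5 0" --pt "-0.2 -50 65 15 0" --pt "-0.2 -80 103 25 0" --pt "-0.2 -80 103 30 0" --pt "-0.2 -80 103 30 0" --pt "-0.2 -80 103 30 0" --pt "-0.2 -80 103 30 0"

```text
clock: 2.0
position: [440.4, 53.4, 201.7]
ee_rot: [-0.127, 0.992, 0.0, 0.0]
contact_force: [0.7, 0.7, 0.3]
gripper_width: 51.5
grasp_force: 0.0
```

Run:
```python
from h import *
import json
s=arm.read_state();cv2.imwrite("pics/w1.png",arm.get_image("wrist"))
print(s["clock"],s["position"],s["gripper_width"],s["joint_vel"]);json.dump({k:list(map(float,s[k])) for k in("position","ee_rot")},open("w1.json","w"))
```

```text
2.0 [440.36345347  53.39263322 201.68931794] 51.4638037640713 [-0.00288004 -0.00715162  0.00259805  0.00120681  0.00312818 -0.00092788]
```

View pics/w1.png

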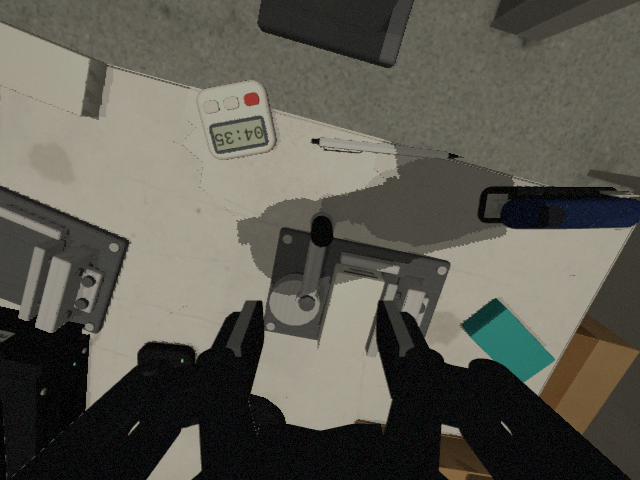

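Run:
```python
from h import *
import json
s=json.load(open("w1.json"))
im=cv2.imread("pics/w1.png")[205:355,255:455]
im=cv2.convertScaleAbs(im,alpha=1.6,beta=20)
cv2.imwrite("pics/w1c.png",cv2.resize(im,None,fx=4,fy=4,interpolation=cv2.INTER_CUBIC))
def proj(X):
    p=arm.camera_params("wrist");f=240/np.tan(np.radians(p["fov_y"])/2)
    T=np.array(p["tool_from_camera"]);Q=R.from_quat(s["ee_rot"]).as_matrix()
    c=T[:3,:3].T@(Q.T@(np.array(X)-s["position"])-T[:3,3]);return c[:2]/c[2]*f+[p["cx"],p["cy"]]
for X in([440.6,54.5,78],[440.6,54.5,38],[519.7,60.7,42]):u=proj(X);print(X,u,(u-[255,205])*4)
```

```text
[440.6, 54.5, 78] [320.97472372 236.22995546] [263.89889487 124.91982185]
[440.6, 54.5, 38] [320.83469964 223.06745371] [263.33879856  72.26981483]
[519.7, 60.7, 42] [306.27326123 302.50553811] [205.09304492 390.02215242]
```

View pics/w1c.png

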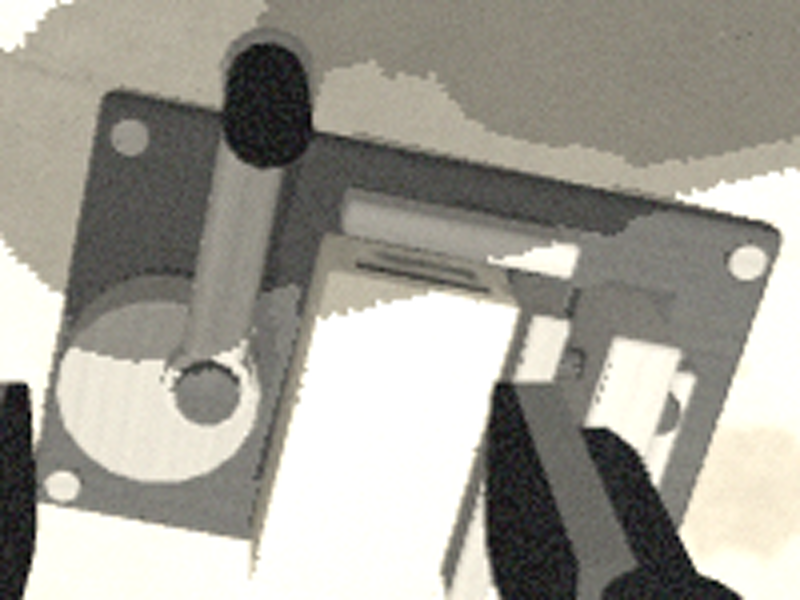

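Request:
drive_tool --pt "-0.2 0 1 40 0" --pt "-0.2 0 1 80 0" --pt "-0.2 0 1 120 0" --pt "-0.2 0 1 145 0" --pt "-0.2 0 1 154 0" --pt "-0.2 0 1 154 0"

```text
clock: 2.65
position: [440.1, 54.6, 46.9]
ee_rot: [-0.127, 0.992, -0.0, -0.001]
contact_force: [-0.2, 0.5, -0.3]
gripper_width: 51.2
grasp_force: 0.0
```

Request:
drive_tool --pt "0.2 0 0 0 0" --pt "0.5 0 0 0 0" --pt "1 0 0 0 0" --pt "1 0 0 0 0" --pt "1 0 0 0 0" --pt "1 0 0 0 0" --pt "1 0 0 0 0"

```text
clock: 3.35
position: [441.5, 55.6, 48.9]
ee_rot: [-0.128, 0.992, 0.0, 0.002]
contact_force: [-0.7, -0.3, 6.5]
gripper_width: 16.9
grasp_force: 58.5
```

Run:
```python
from h import *
s=arm.read_state();cv2.imwrite("pics/w2.png",arm.get_image("wrist"))
P=np.array([519.7,60.9]);k=s["position"][:2]-P
Q=R.from_quat(s["ee_rot"]).as_matrix()
print(s["position"],s["contact_force"],np.hypot(*k),np.arctan2(-k[1],-k[0]))
a0=np.arctan2(-k[1],-k[0])
for a in np.arange(0.1,1.75,.1):
    t=P-80*np.array([np.cos(a),np.sin(a)])   # a in world
    print(round(a,2),(Q.T@np.append(t-s["position"][:2],0)).round(1),round(-np.degrees(a-a0),1))
```

```text
[441.49967886  55.58598305  48.93661803] [-0.66481145 -0.29129466  6.48528631] 78.38066727778204 0.06784959312538305
0.1 [ 2.  -2.2 -0. ] -1.8
0.2 [  2.9 -10.2  -0. ] -7.6
0.3 [  2.9 -18.2  -0. ] -13.3
0.4 [  2.2 -26.1  -0. ] -19.0
0.5 [  0.7 -34.   -0. ] -24.8
0.6 [ -1.7 -41.6  -0. ] -30.5
0.7 [ -4.7 -49.    0. ] -36.2
0.8 [ -8.5 -56.1   0. ] -41.9
0.9 [-13.  -62.7   0. ] -47.7
1.0 [-18.1 -68.8   0. ] -53.4
1.1 [-23.8 -74.5   0.1] -59.1
1.2 [-30.  -79.5   0.1] -64.9
1.3 [-36.7 -83.8   0.1] -70.6
1.4 [-43.8 -87.5   0.1] -76.3
1.5 [-51.3 -90.5   0.2] -82.1
1.6 [-59.  -92.6   0.2] -87.8
1.7 [-66.8 -94.1   0.2] -93.5
```

View pics/w2.png

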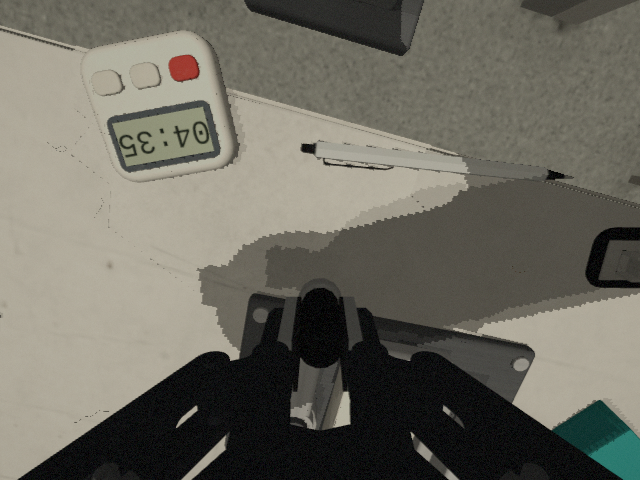

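Request:
drive_tool --pt "1 0.5 -1.5 0 -2" --pt "1 1 -5.5 0 -5" --pt "1 1.4 -9.5 0 -8" --pt "1 1.5 -13.5 0 -10" --pt "1 1.4 -17.5 0 -13" --pt "1 1.1 -21.5 0 -16" --pt "1 0.7 -25.5 0 -19" --pt "1 0 -29.5 0 -22" --pt "1 -0.8 -33.5 0 -25" --pt "1 -1.9 -37.3 0 -28" --pt "1 -3.2 -41 0 -30" --pt "1 -3.2 -41 0 -30"

```text
clock: 4.6
position: [454.7, 16.6, 48.9]
ee_rot: [-0.38, 0.925, -0.0, 0.001]
contact_force: [-1.7, 0.0, 8.5]
gripper_width: 17.0
grasp_force: 58.7
```

```bash
cat > st.py <<'E'
from h import *
s=arm.read_state()
P=np.array([519.7,60.9]);k=s["position"][:2]-P
Q=R.from_quat(s["ee_rot"]).as_matrix();a0=np.arctan2(-k[1],-k[0])
f=np.array(s["contact_force"]);t=np.array([np.sin(a0),-np.cos(a0)])
print(s["clock"],s["position"],"F",f.round(1),"Ftan",-f[:2]@t,"r",np.hypot(*k),"a_world",a0,s["gripper_width"],s["joints"].round(2))
for d in np.arange(0.05,.56,.05):
    a=a0+d;print(round(a,2),(Q.T@np.append(P-80*np.array([np.cos(a),np.sin(a)])-s["position"][:2],0)).round(1),round(-np.degrees(d),1))
E
python3 st.py; python3 -c "
from h import *
a=arm.get_image('top');cv2.imwrite('pics/top1.png',a)
b=cv2.imread('pics/top0.png')
z=lambda i:cv2.resize(i[195:270,215:345],None,fx=6,fy=6,interpolation=cv2.INTER_CUBIC)
cv2.imwrite('pics/top1c.png',z(a)[:,:780])"
```

```text
4.6 [454.70279888  16.61726382  48.91505319] F [-1.7  0.   8.5] Ftan 0.9560065103592605 r 78.64856564102244 a_world 0.5980665737707185 17.02706771077321 [ 0.4   0.34 -0.63  0.   -0.6  -1.19]
0.65 [ 2.  -3.7 -0. ] -2.9
0.7 [ 2.4 -7.7  0. ] -5.7
0.75 [  2.6 -11.7   0. ] -8.6
0.8 [  2.6 -15.7   0. ] -11.5
0.85 [  2.5 -19.7   0. ] -14.3
0.9 [  2.1 -23.7   0. ] -17.2
0.95 [  1.5 -27.6   0. ] -20.1
1.0 [  0.8 -31.5   0. ] -22.9
1.05 [ -0.2 -35.4   0. ] -25.8
1.1 [ -1.4 -39.2   0. ] -28.6
1.15 [ -2.7 -43.    0.1] -31.5
```

View pics/top1c.png

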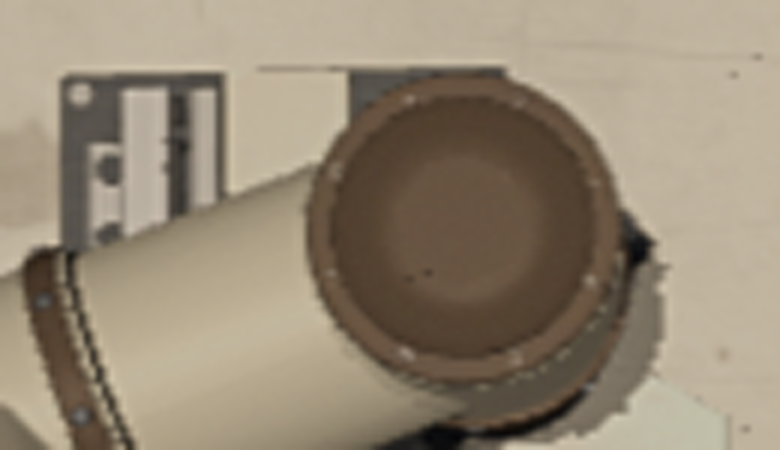

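The top camera still sees the jaw, with the gap to its block at crop columns 168–190. That is about 9 mm, so the jaw is at rest. I'll track this gap numerically.

```bash
cat > gap.py <<'E'
from h import *
a=arm.get_image('top');cv2.imwrite('pics/last.png',a)
for i in(cv2.imread('pics/top0.png'),cv2.imread('pics/top1.png'),a):
    g=i[211:222,232:256].mean(2).mean(0)
    hi=g[5:9].mean();w=g[8:17];print(g.round().astype(int))
print("mm/px",np.linalg.norm(at("top",245,216,36)-at("top",246,216,36)))
E
python3 gap.py
```

```text
[ 96  92  92 129 173 171 170 170 174 176 153  75  59  57  92 139 162 166
 153  81 120 179 177 175]
[ 97  93  93 131 175 173 171 172 176 177 154  77  60  58  93 140 164 168
 155  82 122 181 179 177]
[ 97  94  93 131 175 173 172 172 175 178 154  76  60  58  93 140 164 168
 155  83 122 181 179 177]
mm/px 2.349835508998979
```

Request:
drive_tool --pt "1 0.3 -3.7 0 -3" --pt "1 0.7 -7.7 0 -6" --pt "1 0.9 -11.7 0 -9" --pt "1 0.9 -15.7 0 -11.5" --pt "1 0.8 -19.7 0 -14.3" --pt "1 0.8 -19.7 0 -14.3"

```text
clock: 5.3
position: [467.5, 1.7, 48.9]
ee_rot: [-0.493, 0.87, -0.0, 0.001]
contact_force: [-1.3, 0.5, 8.0]
gripper_width: 17.1
grasp_force: 58.8
```

```bash
python3 gap.py|sed -n 5,9p; python3 st.py
```

```text
[ 98  94  94 132 176 174 173 172 176 178 155  77  60  58  94 141 165 168
 153 115 160 176 175 172]
mm/px 2.349835508998979
5.35 [467.45575928   1.74616338  48.90393238] F [-2.  -0.5  8.3] Ftan 1.1746932547235767 r 78.92171484915062 a_world 0.8473449715743977 16.866710165364402 [ 0.35  0.35 -0.6   0.   -0.61 -0.89]
0.9 [ 1.7 -3.8  0. ] -2.9
0.95 [ 2.1 -7.7  0. ] -5.7
1.0 [  2.3 -11.7   0. ] -8.6
1.05 [  2.4 -15.7   0. ] -11.5
1.1 [  2.2 -19.7   0. ] -14.3
1.15 [  1.8 -23.7   0. ] -17.2
1.2 [  1.3 -27.7   0. ] -20.1
1.25 [  0.5 -31.6   0. ] -22.9
1.3 [ -0.5 -35.5   0. ] -25.8
1.35 [ -1.6 -39.3   0. ] -28.6
1.4 [ -3.  -43.1   0. ] -31.5
```

Request:
drive_tool --pt "1 0.2 -3.8 0 -3" --pt "1 0.5 -7.7 0 -5.7" --pt "1 0.6 -9.7 0 -7.2" --pt "1 0.6 -9.7 0 -7.2"

```text
clock: 5.75
position: [474.3, -3.9, 48.9]
ee_rot: [-0.546, 0.838, 0.0, -0.0]
contact_force: [-5.1, 0.8, 10.3]
gripper_width: 17.1
grasp_force: 59.1
```

```bash
python3 gap.py|sed -n 5,9p; python3 st.py
```

```text
[ 97  88  81 115 156 158 163 162 168 176 152  81  67  71 113 153 155 154
 142 130 159 158 158 156]
mm/px 2.349835508998979
5.8 [474.33530218  -3.8588555   48.8646168 ] F [-5.1  0.6 10.7] Ftan 4.552458149479688 r 79.06747228532642 a_world 0.959723273681223 16.82756731881608 [ 0.34  0.36 -0.58 -0.   -0.63 -0.75]
1.01 [ 1.6 -3.8 -0. ] -2.9
1.06 [ 2.1 -7.7 -0. ] -5.7
1.11 [  2.4 -11.7  -0. ] -8.6
1.16 [  2.4 -15.7  -0. ] -11.5
1.21 [  2.3 -19.7  -0. ] -14.3
1.26 [  2.  -23.7  -0. ] -17.2
1.31 [  1.5 -27.7  -0. ] -20.1
1.36 [  0.8 -31.6  -0. ] -22.9
1.41 [ -0.2 -35.5  -0. ] -25.8
1.46 [ -1.3 -39.3  -0. ] -28.6
1.51 [ -2.6 -43.1  -0. ] -31.5
```

Gripping began at about a = 0.9 rad: the force rose to 4.6 N and the jaw has moved about 0.8 mm. I'll take most of the rest, then check again.

Request:
drive_tool --pt "1 0.2 -3.8 0 -3" --pt "1 0.5 -7.7 0 -5.7" --pt "1 0.7 -11.7 0 -8.6" --pt "1 0.7 -11.7 0 -8.6"

```text
clock: 6.2
position: [483.8, -9.8, 48.9]
ee_rot: [-0.607, 0.794, 0.001, -0.002]
contact_force: [-6.7, -1.8, 12.3]
gripper_width: 17.1
grasp_force: 59.3
```

```bash
python3 gap.py|sed -n 5,9p; python3 st.py|head -4
python3 -c "
from h import *
f=lambda n:cv2.resize(cv2.imread(n)[200:235,220:275],None,fx=8,fy=8,interpolation=cv2.INTER_CUBIC)
cv2.imwrite('pics/cmp.png',np.vstack([f('pics/top1.png'),f('pics/last.png')]))"
```

```text
[107 109 106  99  89  75  75  75  79 100 113  57  78 124 142 145 146 143
 140 147 148 146 145 145]
mm/px 2.349835508998979
6.25 [483.83189865  -9.79684617  48.84776013] F [-5.9 -1.8 12.3] Ftan 4.445167259569345 r 79.27524678770614 a_world 1.1012853865840149 16.945949188886786 [ 0.32  0.38 -0.56  0.   -0.64 -0.58]
1.15 [ 1.4 -3.8 -0. ] -2.9
1.2 [ 1.9 -7.8 -0. ] -5.7
1.25 [  2.2 -11.7  -0. ] -8.6
```

View pics/cmp.png

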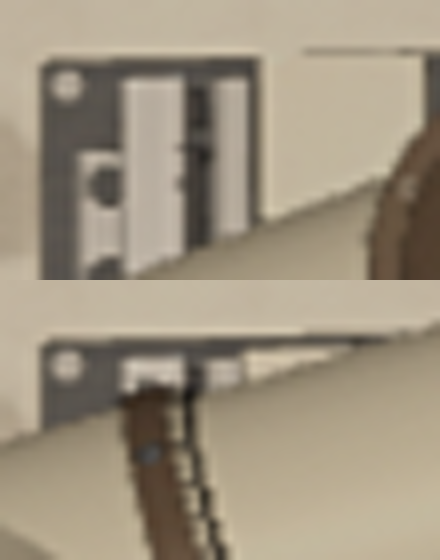

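Run:
```python
from h import *
for n in('top0','top1','last'):
    g=cv2.imread(f'pics/{n}.png').mean(2)
    for r in(210,211,212):print(n,r,g[r,234:258].round().astype(int))
```

```text
top0 210 [ 87 133 180 178 173 173 176 177 155  84  78  83 101 141 163 167 153  84
 123 178 176 174 174 174]
top0 211 [ 85 130 175 173 171 171 175 176 156  74  52  60 101 141 162 166 154  80
 120 178 177 175 175 175]
top0 212 [ 84 127 173 171 169 169 172 176 156  76  57  57  99 140 162 165 154  80
 120 178 176 175 175 175]
top1 210 [ 90 136 182 180 175 174 178 179 158  85  80  83 103 142 165 169 155  86
 124 180 178 176 176 176]
top1 211 [ 86 131 177 174 173 173 176 179 157  75  52  61 103 142 165 169 156  83
 121 180 178 177 176 176]
top1 212 [ 84 130 175 173 171 171 174 177 158  78  57  58 101 142 163 167 155  83
 122 180 178 177 177 176]
last 210 [ 89 138 185 183 179 177 180 182 160  85  81 107 148 168 167 154 143 184
 184 182 182 183 171 143]
last 211 [ 88 134 181 179 178 178 183 183 162  77  53  92 149 167 170 156 139 181
 181 170 145 137 117 115]
last 212 [ 88 134 169 130 124 139 174 166 161  80  59  91 148 166 168 154 120 144
 139 121 117 121 122 127]
```

The jaw has moved about 1.05 px, or 2.5 mm. Another 1.5 mm needs about 0.11 rad.

Request:
drive_tool --pt "1 0.2 -3.8 0 -3" --pt "1 0.5 -7.5 0 -5.5" --pt "1 0.6 -8.7 0 -6.3" --pt "1 0.6 -8.7 0 -6.3"

```text
clock: 6.65
position: [491.0, -13.1, 48.8]
ee_rot: [-0.65, 0.76, 0.001, -0.003]
contact_force: [-8.2, -2.6, 13.7]
gripper_width: 16.6
grasp_force: 59.5
```

Request:
drive_tool --pt "0.6 0 0 0 0" --pt "0.2 0 0 0 0" --pt "-0.2 0 0 0 0" --pt "-0.2 0 0 0 0" --pt "-0.2 0 0 0 0"

```text
clock: 7.15
position: [494.1, -11.8, 47.3]
ee_rot: [-0.65, 0.76, -0.0, 0.0]
contact_force: [0.4, 0.2, 0.2]
gripper_width: 51.3
grasp_force: 0.0
```

Request:
drive_tool --pt "-0.2 0 0 -40 0" --pt "-0.2 0 0 -80 0" --pt "-0.2 0 0 -120 0" --pt "-0.2 30 0 -150 0" --pt "-0.2 70 0 -160 0" --pt "-0.2 110 0 -160 0" --pt "-0.2 150 0 -160 0" --pt "-0.2 190 0 -160 0" --pt "-0.2 230 0 -160 0" --pt "-0.2 230 0 -160 0" --pt "-0.2 230 0 -160 0"

```text
clock: 8.25
position: [457.6, -239.8, 206.8]
ee_rot: [-0.649, 0.761, 0.0, -0.0]
contact_force: [0.2, 0.0, 1.0]
gripper_width: 51.3
grasp_force: 0.0
```

```bash
python3 gap.py >/dev/null
python3 - <<'E'
from h import *
print(arm.read_state()["clock"])
for n in('top0','last'):
    g=cv2.imread(f'pics/{n}.png').mean(2)
    for r in(210,211,213,218,225):print(n,r,g[r,234:258].round().astype(int))
f=lambda n:cv2.resize(cv2.imread(n)[200:270,220:315],None,fx=4,fy=4,interpolation=cv2.INTER_CUBIC)
cv2.imwrite('pics/cmp2.png',np.hstack([f('pics/top0.png'),f('pics/last.png')]))
E
```

```text
8.3
top0 210 [ 87 133 180 178 173 173 176 177 155  84  78  83 101 141 163 167 153  84
 123 178 176 174 174 174]
top0 211 [ 85 130 175 173 171 171 175 176 156  74  52  60 101 141 162 166 154  80
 120 178 177 175 175 175]
top0 213 [ 82 127 173 171 169 169 172 176 156  76  59  54  93 138 161 165 153  81
 120 178 177 175 175 175]
top0 218 [ 77 124 172 171 171 170 174 167 122  64  53  54  83 136 163 167 154  82
 120 180 178 176 176 175]
top0 225 [ 90 141 174 173 172 171 176 178 157  77  59  61  99 139 164 166 152  87
 122 179 177 175 176 176]
last 210 [ 87 133 179 177 172 171 175 176 155  81  81 124 165 163 150 142 172 177
 176 176 175 175 176 175]
last 211 [ 85 129 174 172 170 169 173 176 154  72  58 116 167 162 150 140 170 174
 173 173 174 174 174 173]
last 213 [ 81 127 172 170 168 168 172 175 154  74  64 114 165 161 149 139 170 174
 174 174 174 174 174 174]
last 218 [ 74 124 172 170 169 169 173 165 121  60  60 117 166 162 151 140 169 175
 174 174 174 174 174 174]
last 225 [ 90 140 173 171 171 170 175 177 156  74  64 116 167 164 155 144 171 175
 174 174 174 174 175 175]
```

View pics/cmp2.png

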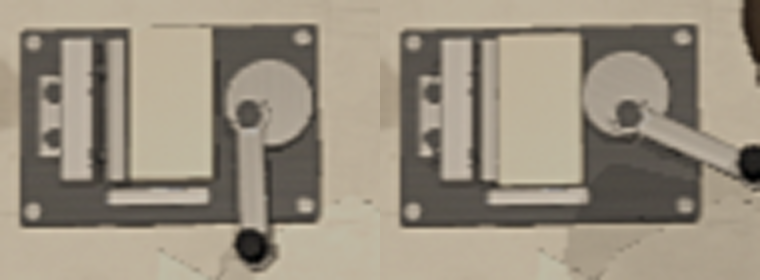

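The knob is released and the lever has stayed at about 1.2 rad. The box is flush against the jaw, and the gap behind the jaw has gone from 9 mm to about 5.3 mm, so the jaw is pushed back about 3.7 mm. The arm is clear.

```bash
python3 -c "
from bench import arm
print(arm.job_done())"
```

```text
the job is handed in; nothing more can be done
None
```

The loaded clamp now grips the white cassette box, with the jaw pushed back about 3.7 mm by camera estimate and still clear of its block; I released the lever, moved the arm clear and handed the job in at about 8 s.

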